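# Put the disc punches back in their tray

## Robot

A 6-joint arm with a two-finger parallel gripper is mounted at the origin on the work surface. World frame = base frame: x ahead of the robot, y to its left, z up, the work surface at z = 0. Lengths are in m, angles in rad, forces in N, time in s.
With the tool pointing down it reaches from about 0.275 to 0.825 m from the base axis. Payload 4.9 kg.
Tool frame: the origin (TCP) lies midway between the tips of the shut fingers; the grasp point (between the pads) lies 19 mm behind it (grip_point_offset is the distance from the TCP to the grasp point, in m); z points along the fingers, y is the line along which they close (so a half turn about z gives the same grasp; the last joint's range is limited). The gripper opens to 85 mm and grips with 20 to 120 N. Pads are 22 mm wide; open, the fingers measure 114 mm over their backs; the gripper's body (76 mm by 85 mm) begins 54 mm behind the grasp point. The pads swing forward as they close: fully open they stand 13 mm farther back than shut.
Start: joints at [-1.339, 0.326, -0.193, 1.052, 0, 1.437], TCP at [0.197, -0.514, 0.231] pointing down, gripper open.
Joint ranges: [-2.65, 2.65], [-0.97, 1.79], [-1.3, 1.35], [-1.93, 2.1], [-1.47, 1.37], [-3.14, 3.14]. Speed limits (rad/s): [2.57, 2.57, 3.14, 3.14, 3.14, 3.14].

## Interface

Orientations are given as a rotation vector (axis times angle).
In Python, from cell import * gives the robot as it stands. Calls block until the motion is done:
- movep(position, orientation): joint-space move of the TCP to a pose.
- move_l(position, velocity=0.15, rot=None, until_force=None): straight line of the TCP; rot=None keeps the orientation; velocity is the mean speed in m/s. With until_force (N) it stops when the force on the tool has changed by that much, and returns True; else False.
- set_joints(angles): joint-space move.
- let_go() and grab(newtons=None): open the fingers fully, or close them until they stop; newtons is the grip in N (None keeps the last).
- sleep(seconds).
- ik(position, orientation): joint angles nearest the present ones, or None.
- get_state(): the state.
- grab_frame(name): name is "scene" or "top" or "wrist"; returns a dict with "img" (384x512x3 uint8, red, green, blue), "fx", "fy", "cx", "cy" (pixels), "cam_to_world" (4x4, takes a point from camera to world coordinates); the wrist camera has in their place "T_tool_cam" (4x4, takes a point from camera to tool coordinates, whose origin is the TCP and whose axes are the flange's). Camera axes: x right, y down, z forward; pixel columns grow to the right and rows downward; lengths in m; the calibration is good to about 2 mm. A picture is of the moment at which its call begins: read the wrist's pose just before it. There is no depth.
A pose or a line that the arm cannot do raises MotionError and nothing moves.
- sign_off(): hands the job in; it is judged then, once.
Trained networks look in the newest picture that a camera, given by its name, has taken for a name from the list of things; names that differ only in an ending like _2 or _b are one class to them, and where a whole thing is asked for, a point or a joint stands for the part that bears it (a point fixed in the world has none). Each returns a list of dicts, best first, with "score" (0 to 1); they miss things now and then, are a little off and sometimes report something else, mostly with a low value. They report only what shows in the picture. A call takes as long as a camera call. They do not tell look-alikes from the thing itself.
- spot_in(camera, name): "centre" ([column, row] in pixels, amid what is visible of it).
- silhouettes(camera, name): "mask" (384x512 bool, what is visible of it) and "centre" ([column, row] in pixels, amid what is visible of it).
- tip_of(camera, name): "centre" ([column, row] in pixels: a listed point, or the origin of a listed thing).
The state is a dict: "clock": time; "q": joint angles; "joint_velocities": joint speeds; "tau": joint torques, N m; "position": TCP position; "eef_rot": TCP orientation; "contact_force": force on the tool from outside, world axes, zero at the start; "wrist_torque": the same for the moment, N m; "finger_gap": opening from 0.0 (shut) to 1.0 (fully open); "grasp_force": force on a finger pad.
Only numpy, scipy, OpenCV 4.12 (cv2) and the standard library are available. Lean on these libraries where they do the work, as an engineer would, in place of code of your own. Each camera call takes 0.05 s, during which the arm holds its last target. There are 200 camera calls.

## Task

Put the four flat-topped steel punches back in the wooden storage tray, each standing upright on the bottom of its own bore: the thinnest in the narrowest bore, and so on up to the thickest in the widest. Leave the two round-nosed punches standing where they are.

Things in the scene. Friction and masses are not known exactly. Their poses are not given: they have to be found in the camera images.
- flat16: Flat-topped disc punch, the thinnest: plain bare-steel cylinder, diameter 16 mm, 60 mm tall, flat at both ends, standing loose on the bench; about 95 g (varies by 20%). Origin: centre of its underside, z axis up along it.
- flat25: Flat-topped disc punch, the second thinnest: plain bare-steel cylinder, diameter 25 mm, 60 mm tall, flat at both ends, standing loose on the bench; about 231 g (varies by 20%). Origin: centre of its underside, z axis up along it.
- flat34: Flat-topped disc punch, the second thickest: plain bare-steel cylinder, diameter 34 mm, 60 mm tall, flat at both ends, standing loose on the bench; about 428 g (varies by 20%). Origin: centre of its underside, z axis up along it.
- flat43: Flat-topped disc punch, the thickest: plain bare-steel cylinder, diameter 43 mm, 60 mm tall, flat at both ends, standing loose on the bench; about 684 g (varies by 20%). Origin: centre of its underside, z axis up along it.
- insert32: Fixed pale wood insert, 72 x 72 x 16 mm, with one round bore in its top, the narrowest: diameter 32 mm, 10 mm deep, grey felt in it, for the 16 mm punch. Origin: centre of its underside, 4 mm above the bench, bore axis z; bore floor 6 mm and top 16 mm above the origin. Four inserts stand in a row along their y axis, 72 mm apart, in any order, in a low dark-rimmed tray (302 x 86 mm, 20 mm high).
- insert41: Fixed pale wood insert, 72 x 72 x 16 mm, with one round bore in its top, the second narrowest: diameter 41 mm, 10 mm deep, grey felt in it, for the 25 mm punch. Origin: centre of its underside, 4 mm above the bench, bore axis z; bore floor 6 mm and top 16 mm above the origin. Four inserts stand in a row along their y axis, 72 mm apart, in any order, in a low dark-rimmed tray (302 x 86 mm, 20 mm high).
- insert50: Fixed pale wood insert, 72 x 72 x 16 mm, with one round bore in its top, the second widest: diameter 50 mm, 10 mm deep, grey felt in it, for the 34 mm punch. Origin: centre of its underside, 4 mm above the bench, bore axis z; bore floor 6 mm and top 16 mm above the origin. Four inserts stand in a row along their y axis, 72 mm apart, in any order, in a low dark-rimmed tray (302 x 86 mm, 20 mm high).
- insert59: Fixed pale wood insert, 72 x 72 x 16 mm, with one round bore in its top, the widest: diameter 59 mm, 10 mm deep, grey felt in it, for the 43 mm punch. Origin: centre of its underside, 4 mm above the bench, bore axis z; bore floor 6 mm and top 16 mm above the origin. Four inserts stand in a row along their y axis, 72 mm apart, in any order, in a low dark-rimmed tray (302 x 86 mm, 20 mm high).
- round25: Round-nosed doming punch, a look-alike that does not belong: bare-steel cylinder, diameter 25 mm, 60 mm tall in all, its top a full hemisphere; stands loose on the bench. Origin: centre of its underside, z axis up.
- round34: Round-nosed doming punch, a look-alike that does not belong: bare-steel cylinder, diameter 34 mm, 60 mm tall in all, its top a full hemisphere; stands loose on the bench. Origin: centre of its underside, z axis up.
Not all that is in view belongs to the job. What is shaped like the flat16 but purple is not meant. Leave any green or pink look-alike of the flat43 alone.

How it is judged:
By the outcome, as a careful person would: the job done as asked, in the order asked, and still so for the second after the job is handed in, with the robot touching nothing.
It also fails if it takes over 112 s, if anything falls off the work surface, if the arm or the gripper's body presses on something with over 40 N, if the wrist force passes 120 N, or if a joint passes its speed limit or range.

## Working session

There is one attempt and no reset: what is moved stays moved. The work goes in short steps, each a Python script; the robot and the scene stay as the last script left them, time stands still between calls to the robot, and variables do not carry over. Pictures are saved under pics/ and viewed, at most 14 in all, crops included, and the job is handed in when it is done.

```bash
mkdir -p pics; ls; python3 - <<'E'
from cell import *
import cv2, numpy as np
for c in ["scene","top"]:
    f=grab_frame(c); cv2.imwrite(f"pics/{c}0.png",cv2.resize(f["img"][:,:,::-1],(800,600)))
    print(c,f["fx"],f["fy"],f["cx"],f["cy"],np.round(f["cam_to_world"],3).tolist())
    for n in ["flat16","flat25","flat34","flat43","insert32","insert41","insert50","insert59","round25","round34"]:
        print(n,[(np.round(d["centre"]).tolist(),round(d["score"],2)) for d in tip_of(c,n)], [(np.round(d["centre"]).tolist(),int(d["mask"].sum()),round(d["score"],2)) for d in silhouettes(c,n)])
s=get_state();print(s["clock"],s["eef_rot"])
E
```

```text
pics
scene 416.48668795727525 416.48668795727525 256.988248844973 192.93919745888854 [[0.663, 0.42, -0.62, 1.075], [0.749, -0.383, 0.541, -0.506], [-0.011, -0.823, -0.569, 0.59], [0.0, 0.0, 0.0, 1.0]]
flat16 [([230.0, 225.0], 0.95), ([264.0, 163.0], 0.88), ([319.0, 180.0], 0.85), ([360.0, 194.0], 0.84), ([265.0, 194.0], 0.71), ([132.0, 234.0], 0.58), ([175.0, 238.0], 0.56)] [([361.0, 184.0], 501, 0.82), ([230.0, 214.0], 444, 0.76), ([174.0, 227.0], 173, 0.75), ([167.0, 215.0], 153, 0.71), ([265.0, 152.0], 367, 0.62), ([264.0, 181.0], 231, 0.59), ([322.0, 169.0], 434, 0.59), ([127.0, 223.0], 188, 0.44)]
flat25 [([230.0, 225.0], 0.95), ([264.0, 163.0], 0.88), ([319.0, 180.0], 0.85), ([360.0, 194.0], 0.84), ([265.0, 194.0], 0.71), ([132.0, 234.0], 0.58), ([175.0, 238.0], 0.56)] [([361.0, 184.0], 501, 0.82), ([230.0, 214.0], 444, 0.76), ([174.0, 227.0], 173, 0.75), ([167.0, 215.0], 153, 0.71), ([265.0, 152.0], 367, 0.62), ([264.0, 181.0], 231, 0.59), ([322.0, 169.0], 434, 0.59), ([127.0, 223.0], 188, 0.44)]
flat34 [([230.0, 225.0], 0.95), ([264.0, 163.0], 0.88), ([319.0, 180.0], 0.85), (
[... 4174 characters left out ...]
([285.0, 143.0], 768, 0.65)]
insert50 [([283.0, 147.0], 0.92), ([258.0, 138.0], 0.82), ([207.0, 130.0], 0.82), ([237.0, 135.0], 0.68)] [([205.0, 127.0], 728, 0.76), ([234.0, 132.0], 764, 0.67), ([285.0, 143.0], 768, 0.65)]
insert59 [([283.0, 147.0], 0.92), ([258.0, 138.0], 0.82), ([207.0, 130.0], 0.82), ([237.0, 135.0], 0.68)] [([205.0, 127.0], 728, 0.76), ([234.0, 132.0], 764, 0.67), ([285.0, 143.0], 768, 0.65)]
round25 [([382.0, 194.0], 0.64), ([134.0, 214.0], 0.57)] [([386.0, 192.0], 194, 0.62), ([133.0, 214.0], 124, 0.6)]
round34 [([382.0, 194.0], 0.64), ([134.0, 214.0], 0.57)] [([386.0, 192.0], 194, 0.62), ([133.0, 214.0], 124, 0.6)]
2.1 [-3.08919328e+00 -5.71349944e-01  1.85765005e-05]
```

```bash
python3 - <<'E'
import cv2
t=cv2.imread("pics/top0.png")  # scale 1.5625
cv2.imwrite("pics/topcrop.png",cv2.resize(t[150:420,160:640],(800,450),interpolation=cv2.INTER_CUBIC))
E
```

```text
(no output)
```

View pics/topcrop.png

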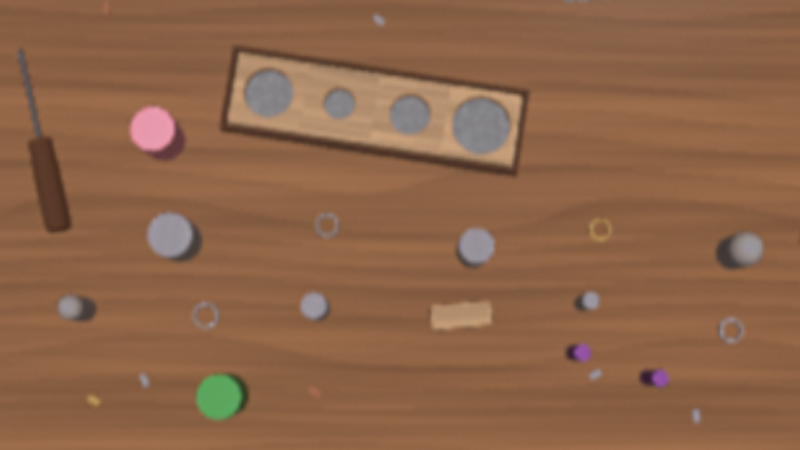

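View pics/scene0.png

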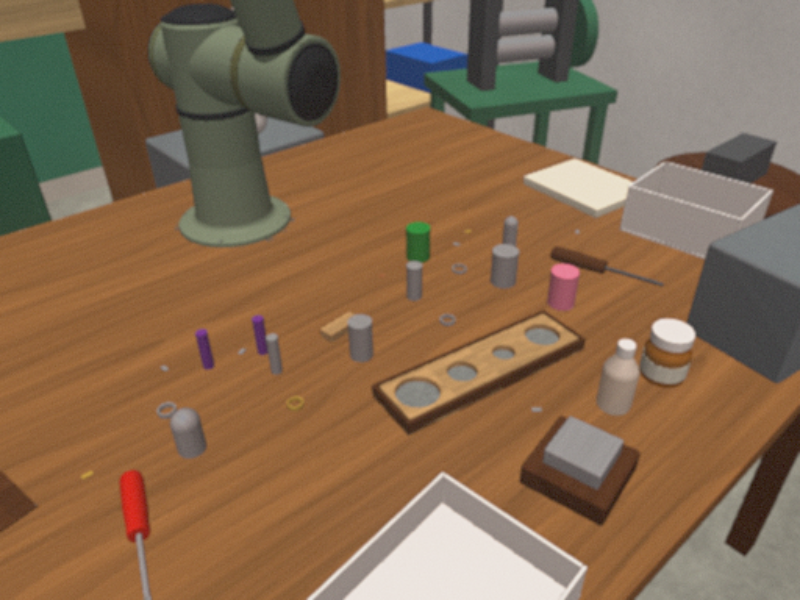

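Top crop (full px = 102.4+0.384x, 96+0.384y):
- **Flat-topped steel punches:** flat43 (171,235), flat34 (476,246), flat25 (313,305), flat16 (591,300).
- **Left alone:** round-nosed punches at (745,248) and (70,306), purple at (582,352) and (660,378), pink at (153,129), green at (219,397).
- **Bores, left to right:** 50, 32, 41, 59.

Next I'll take close wrist views.

```bash
cat > h.py <<'E'
from cell import *
import cv2, numpy as np
from scipy.spatial.transform import Rotation as Rn
CROP=dict(f16=(591,300),f25=(313,305),f34=(476,246),f43=(171,235),b50=(268,92),b32=(340,103),b41=(410,114),b59=(482,125))
def ray(f,T,px,z):
    d=T[:3,:3]@np.array([(px[0]-f["cx"])/f["fx"],(px[1]-f["cy"])/f["fy"],1.]); o=T[:3,3]
    return (o+d*(z-o[2])/d[2])[:2]
def rot(phi,p):
    """tool down, closing along angle phi; of the two half turns the one nearest in joints"""
    q=np.array(get_state()["q"]); best=None
    for k in (0,1):
        t=phi/2+np.pi/4+k*np.pi/2; r=np.pi*np.array([np.cos(t),np.sin(t),0]); s=ik(p,r)
        if s is not None:
            c=np.abs(np.array(s)-q).max()
            if best is None or c<best[0]: best=(c,r)
    return best[1]
def wrist():
    s=get_state(); f=grab_frame("wrist"); T=np.eye(4)
    T[:3,:3]=Rn.from_rotvec(s["eef_rot"]).as_matrix(); T[:3,3]=s["position"]
    return f,T@np.array(f["T_tool_cam"])
E
python3 - <<'E'
from h import *
f=grab_frame("top")
P={}
for k,(x,y) in CROP.items():
    P[k]=ray(f,np.array(f["cam_to_world"]),(102.4+.384*x,96+.384*y),.06 if k[0]=='f' else .02); print(k,P[k].round(4))
b=[P[k] for k in("b50","b32","b41","b59")]; d=b[3]-b[0]; print("row",np.degrees(np.arctan2(d[1],d[0])),np.linalg.norm(d)/3)
c=np.mean(b,0)
p=[c[0]-.05,c[1],.33]; movep(p,rot(np.arctan2(d[1],d[0])+np.pi/2,p))
f,T=wrist(); print(np.round(f["T_tool_cam"],3).tolist(),f["fx"],get_state()["clock"],get_state()["q"])
np.savez("tray.npz",T=T,**{k:f[k] for k in("img","fx","fy","cx","cy")})
cv2.imwrite("pics/w1.png",cv2.resize(f["img"][:,:,::-1],(800,600)))
E
```

```text
f16 [ 0.4407 -0.1864]
f25 [0.4336 0.0783]
f34 [ 0.4914 -0.0767]
f43 [0.4994 0.2152]
b50 [0.6489 0.1297]
b32 [0.6383 0.0573]
b41 [ 0.6277 -0.0131]
b59 [ 0.6172 -0.0853]
row -98.38240451436205 0.07246260571281542
[[-0.001, -0.951, -0.308, 0.078], [1.0, -0.0, -0.001, -0.0], [0.001, -0.308, 0.951, -0.143], [0.0, 0.0, 0.0, 1.0]] 270.3029747766339 4.575 [-9.00948310e-02  3.49655925e-01  9.11514336e-02  1.31264979e+00
 -1.74521072e-04  1.62857708e+00]
```

View pics/w1.png

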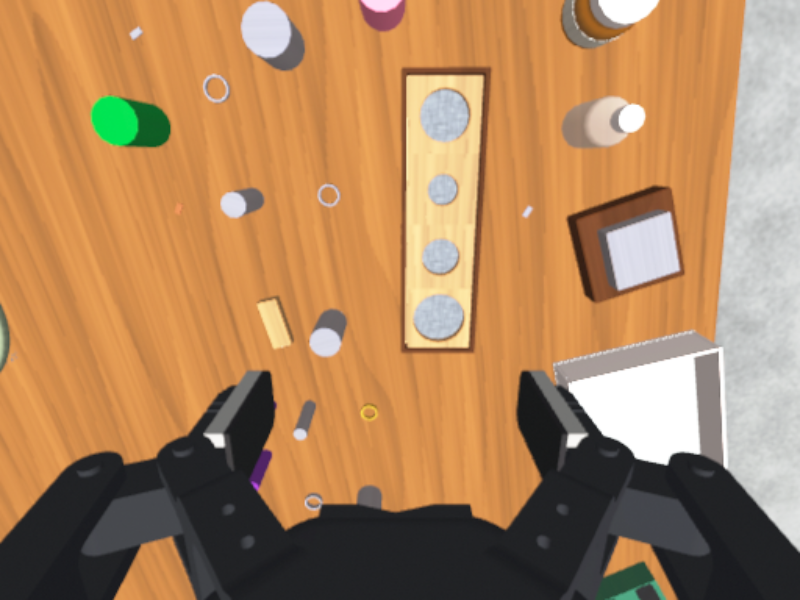

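The wrist view confirms the bore order 50/32/41/59 at (444,115), (443,189), (441,256), (439,317). The flat tops are 43 (267,29), 25 (234,204), 34 (326,342) and 16 (300,434). I'll compare these positions with the top camera.

```bash
python3 - <<'E'
from h import *
f=np.load("tray.npz"); T=f["T"]
g=f["img"].astype(int); 
W=dict(f43=(267,29),f25=(234,204),f34=(326,342),f16=(300,434),b50=(444,115),b32=(443,189),b41=(441,256),b59=(439,317))
hsv=cv2.cvtColor(f["img"],cv2.COLOR_RGB2HSV)
for k,(x,y) in W.items():
    x/=1.5625;y/=1.5625
    c=hsv[int(y),int(x)].astype(int)
    m=((hsv[...,1]<70)&(abs(hsv[...,2].astype(int)-c[2])<(25 if k[0]=='f' else 70))).astype(np.uint8)
    n,l,s,ce=cv2.connectedComponentsWithStats(m,connectivity=4); i=l[int(y),int(x)]
    print(k,c,s[i][2:],ce[i].round(1),(round(x,1),round(y,1)),ray(f,T,ce[i],.06 if k[0]=='f' else .02).round(4))
E
```

```text
f43 [118  16 238] [ 32  35 877] [169.5  18.2] (170.9, 18.6) [0.4991 0.2165]
f25 [120  13 237] [ 16  17 204] [148.6 130.7] (149.8, 130.6) [0.4322 0.0767]
f34 [120  13 231] [ 20  18 281] [207.5 218.9] (208.6, 218.9) [ 0.491  -0.0788]
f16 [118  14 234] [ 8  7 47] [191.4 277.8] (192.0, 277.8) [ 0.4392 -0.1885]
b50 [107  24 211] [ 31  34 850] [284.   73.6] (284.2, 73.6) [0.6473 0.1284]
b32 [106  27 211] [ 19  20 296] [282.7 120.8] (283.5, 121.0) [0.6373 0.0578]
b41 [106  27 211] [ 24  22 416] [281.3 163.5] (282.2, 163.8) [ 0.6268 -0.0127]
b59 [107  25 217] [ 33  29 735] [280.2 202.2] (281.0, 202.9) [ 0.6165 -0.0829]
```

```bash
cat >> h.py <<'E'
A=dict(f43=(.4993,.2158),f25=(.4329,.0775),f34=(.4912,-.0778),f16=(.440,-.1875),
 b50=(.6481,.1291),b32=(.6378,.0576),b41=(.6272,-.0129),b59=(.6168,-.0841))
ZG=.019; UP=.14; PERP=np.radians(-8.4)
def say(t):
    s=get_state(); print(t,round(s["clock"],1),np.round(s["position"],4),"gap",round(s["finger_gap"],3),"gf",round(s["grasp_force"],1),"F",np.round(s["contact_force"],1))
def goto(xy,phi,z=UP):
    p=[*xy,z]; movep(p,rot(phi,p))
def pick(k,n,phi=np.pi/2):
    x,y=A[k]; goto((x,y),phi); move_l([x,y,ZG],.12); grab(n); say("grip "+k)
    move_l([x,y,UP],.2); say("lift")
def place(k):
    x,y=A[k]; goto((x,y),PERP); move_l([x,y,ZG+.018],.15); sleep(.1)
    print("touch",move_l([x,y,ZG+.004],.03,until_force=4)); say("down "+k)
    let_go(); move_l([x,y,UP],.2); say("done")
E
python3 - <<'E'
from h import *
pick("f16",30)
f,T=wrist(); cv2.imwrite("pics/h16.png",cv2.resize(f["img"][:,:,::-1],(800,600)))
E
```

```text
grip f16 7.6 [ 0.4401 -0.1876  0.0192] gap 0.181 gf 29.2 F [-0.6  0.4  3.2]
lift 8.3 [ 0.4394 -0.1871  0.1392] gap 0.176 gf 29.2 F [ 0.4  0.5 -1.7]
```

View pics/h16.png

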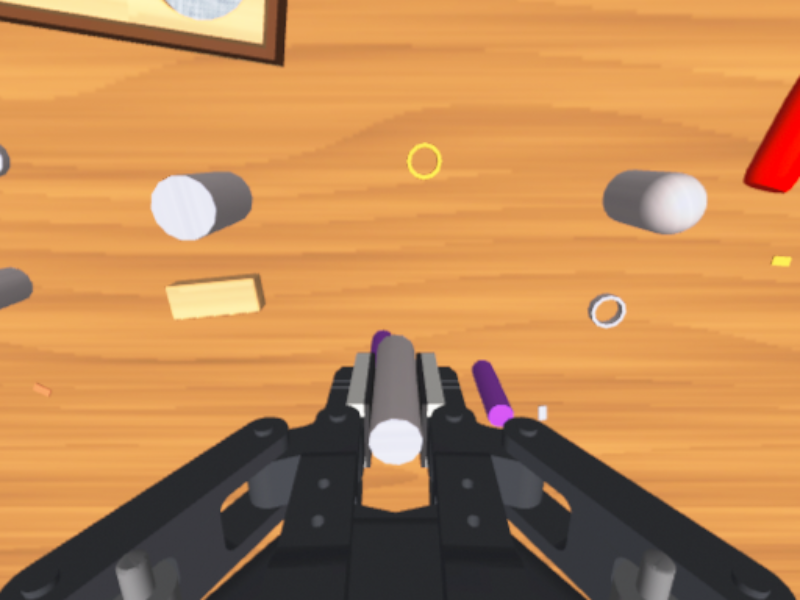

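flat16 is held straight, with its top at (396,440), and both purple look-alikes are still standing. Next I'll place it.

```bash
python3 - <<'E'
from h import *
place("b32")
p=[.50,-.0,.25]; movep(p,rot(PERP,p))
f,T=wrist(); cv2.imwrite("pics/p16.png",cv2.resize(f["img"][:,:,::-1],(800,600)))
E
```

```text
touch True
down b32 10.9 [0.6385 0.0576 0.0289] gap 0.178 gf 29.5 F [-0.8 -0.   4.3]
done 12.3 [0.6371 0.0577 0.1391] gap 1.003 gf 0.0 F [-0.   0.4 -0. ]
```

View pics/p16.png

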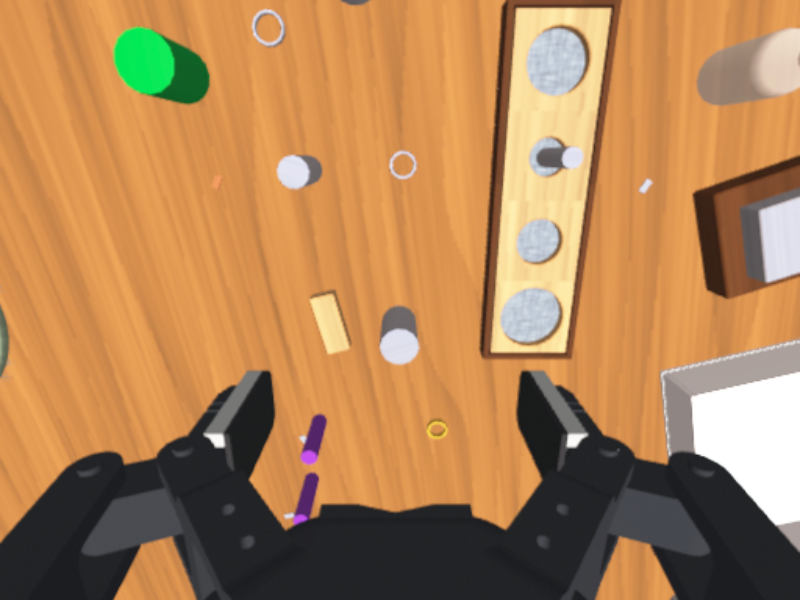

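flat16 is upright in the 32 mm bore at (546,157), and it touched down at the expected depth. I'll do the other three now, aborting if any number is off.

```bash
python3 - <<'E'
from h import *
for a,b,n in (("f25","b41",45),("f34","b50",70),("f43","b59",90)):
    pick(a,n); s=get_state()
    if s["grasp_force"]<10: print("LOST"); break
    place(b)
    if abs(get_state()["position"][2]-UP)>.01: break
p=[.50,-.0,.25]; movep(p,rot(PERP,p))
f,T=wrist(); cv2.imwrite("pics/end.png",cv2.resize(f["img"][:,:,::-1],(800,600)))
f=grab_frame("scene"); cv2.imwrite("pics/ends.png",cv2.resize(f["img"][90:300,90:370,::-1],(800,600)))
E
```

```text
grip f25 16.2 [0.4331 0.0776 0.0193] gap 0.281 gf 43.8 F [-0.1 -0.1  4.5]
lift 17.0 [0.4321 0.0775 0.1391] gap 0.278 gf 44.1 F [-0.1  0.9 -2.6]
touch True
down b41 19.7 [ 0.6284 -0.0131  0.0291] gap 0.282 gf 44.7 F [-0.5 -0.2  3.9]
done 21.0 [ 0.6265 -0.0128  0.1391] gap 0.995 gf 0.0 F [ 0.4 -0.3 -1.1]
grip f34 23.9 [ 0.4915 -0.0777  0.0196] gap 0.378 gf 69.0 F [-1.6  1.7  6. ]
lift 24.6 [ 0.4901 -0.0775  0.1388] gap 0.382 gf 69.8 F [ 0.5 -0.9 -4.6]
touch True
down b50 26.9 [0.6489 0.1293 0.0296] gap 0.383 gf 70.3 F [-0.1  0.1  4.9]
done 28.2 [0.6475 0.129  0.1391] gap 0.999 gf 0.0 F [-0.6 -0.9  0.1]
grip f43 31.2 [0.4998 0.2165 0.0199] gap 0.484 gf 90.4 F [-1.7  0.6  5. ]
lift 32.0 [0.4979 0.2153 0.1384] gap 0.484 gf 91.8 F [-0.4  0.  -8.4]
touch True
down b59 34.5 [ 0.6177 -0.0844  0.0299] gap 0.485 gf 92.2 F [-0.6  0.6  5.7]
done 35.7 [ 0.6161 -0.0839  0.1391] gap 0.999 gf 0.0 F [-0.6  0.  -0.8]
```

View pics/end.png

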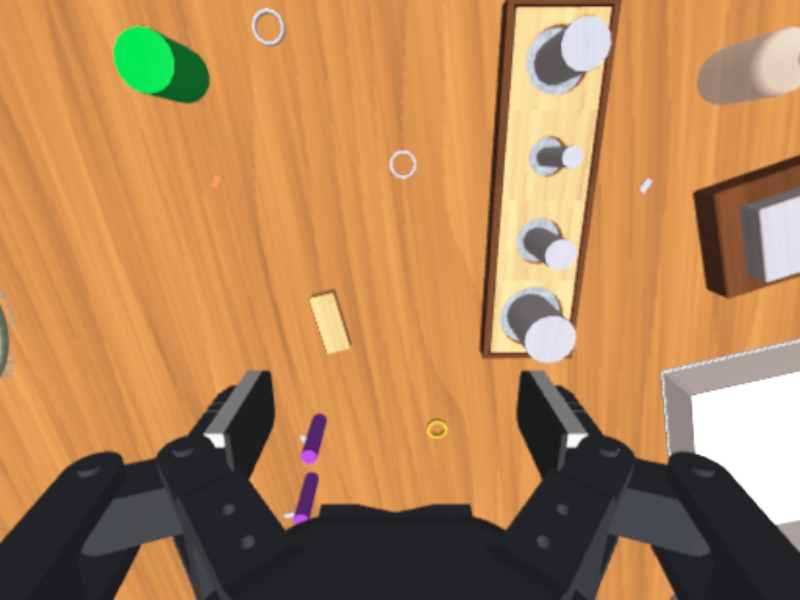

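View pics/ends.png

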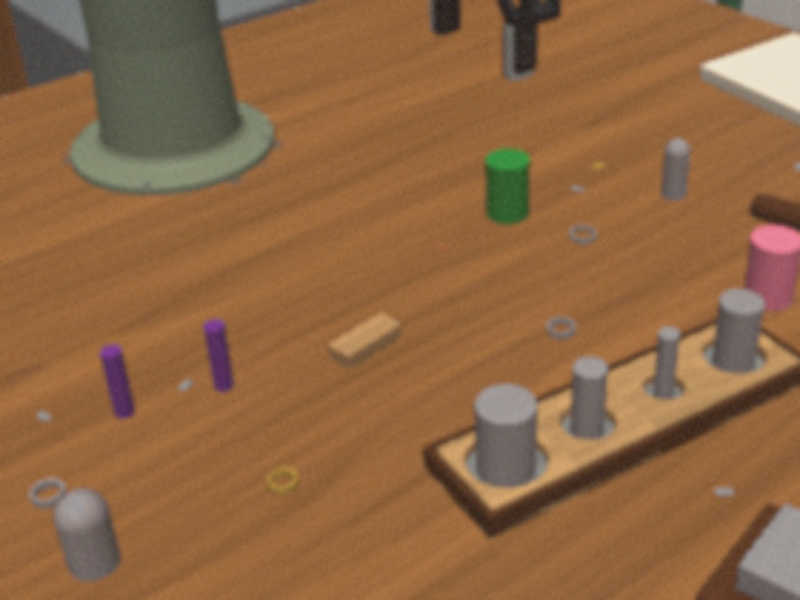

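All four flat punches stand upright on their bore floors. In the scene crop they are at (505,435), (590,395), (667,362) and (738,330). The round-nosed punches and the coloured look-alikes haven't moved, so I'm handing in.

```bash
python3 -c "
from cell import *
print(sign_off())"
```

```text
the job is handed in; nothing more can be done
None
```

The four flat-topped punches stand upright in their matching bores, the round-nosed punches and coloured look-alikes were left where they stood, and the job was handed in at about 36 s on the robot clock.

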